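# Load the varnish flask into the sprung ring cradle and hold it down

### The arm

A 6-joint arm with a two-finger parallel gripper is mounted at the origin on the work surface. World frame = base frame: x ahead of the robot, y to its left, z up, the work surface at z = 0. Lengths are in m, angles in rad, forces in N, time in s.
With the tool pointing down it reaches from about 0.3 to 0.875 m from the base axis. Payload 4.2 kg.
Tool frame: the origin (TCP) lies at the very end of the fingers, on their centre line; the grasp point (between the pads) lies 19 mm behind it; z points along the fingers, y is the direction in which the jaws open and shut (so a half turn about z gives the same grasp; the last joint's range is limited). The gripper opens to 85 mm and grips with 20 to 120 N. Pads are 22 mm wide; open, the fingers measure 114 mm over their backs; the gripper's body (76 mm by 85 mm) begins 54 mm behind the grasp point. The pads swing forward as they close: fully open they stand 13 mm farther back than shut.
Start: joints at [-1.293, 0.32, 1.565, -0, 1.257, -0.02], TCP at [0.169, -0.55, 0.196] pointing down, gripper open.
Joint ranges: [-3.11, 3.11], [-0.84, 2.01], [0.21, 2.61], [-1.34, 4.49], [0.05, 2.63], [-2.56, 2.56]. Speed limits (rad/s): [2.57, 2.57, 3.14, 3.14, 3.14, 3.14].

### API

Orientations are given as a unit quaternion [x, y, z, w].
In Python, from bench import bot gives the robot as it stands. The module is installed in compiled form; this text tells all that it offers.
- The arm moves only by the shell command python3 -m jog 'ROWS' [FORCE]. ROWS is JSON, a list that holds one entry, the list of rows, each a list of 7 numbers: the shift along the tool's x, y, z in cm, then the turn, a rotation vector about the tool's x, y, z in degrees, then the closure in counts, from 0 (fully open) to 255 (shut). In form: [[[tx, ty, tz, ax, ay, az, fingers], ...]]. A call has 1 to 12 rows; each row is the pose to reach, as a shift and turn from the pose commanded when the call began, along the tool's axes at that moment; what a row does not reach only later rows make up. A row lasts 1/10 s, in which the tool goes at most 50 mm and 8.59 degrees, less where a joint would pass 70% of its speed; a pose out of reach is approached as far as the arm can. A call with a gripper value outside its range is refused whole. The fingers move at their own pace and stop on an object; FORCE is the grip in N (left out, the last holds). Time passes only in rows, so rows that repeat a pose let the fingers close. It gives the time, the measured TCP pose, the force and the opening at its end, in the units of the state.
- bot.get_obs(): the state, without advancing time (a new reading comes with each control period).
- bot.snapshot(name): name is "side" or "top"; returns the picture (400x640x3 uint8, red, green, blue); there is no depth.
- bot.camera_model(name): a dict with "fx", "fy", "cx", "cy" (pixels), "distortion" ([k1, k2, p1, p2, k3] as OpenCV has them; the pictures are not rectified), "rvec" (rotation vector, rad) and "tvec" (3), from world to camera coordinates, as OpenCV has them. Camera axes: x right, y down, z forward; pixel columns grow to the right and rows downward; lengths in m; the calibration is good to about 2 mm. A picture is of the moment at which its call begins. camera_model takes no time and is no camera call.
- bot.sign_off(): hands the job in, once; it reports no verdict.
Trained networks look in the newest picture that a camera, given by its name, has taken for a name from the list of things; names that differ only in an ending like _2 or _b are one class to them, and where a whole thing is asked for, a point or a joint stands for the part that bears it (a point fixed in the world has none). Each returns a list of dicts, best first, with "score" (0 to 1); they miss things now and then, are a little off and sometimes report something else, mostly with a low value. They report only what shows in the picture. A call takes as long as a camera call.
- bot.look_for(camera, target): "centre" ([x, y, z] in m, in the coordinates of the camera as it stood for that picture, good to about 4 mm: the middle of the surface that is visible of it).
The state is a dict: "clock": time; "joint_pos": joint angles; "dq": joint speeds; "joint_efforts": joint torques, N m; "tool_pos": TCP position; "tool_rot": TCP orientation; "contact_force": force on the tool from outside, world axes, zero at the start; "torque": the same for the moment, N m; "width": opening from 0.0 (shut) to 1.0 (fully open).
Only numpy, scipy, OpenCV 4.12 (cv2) and the standard library are available. Lean on these libraries where they do the work, as an engineer would, in place of code of your own. Each camera call takes 0.05 s, during which the arm holds its last target. There are 200 camera calls.

### The job

Lift the turned wooden dust cover off the sprung ring cradle and stand it, same way up, on the round cork mat. Then take the round-bellied glass flask (not the conical one), set it upright in the ring, gently press it all the way down against the springs, and finish while still holding it pressed down so that I can lock the ring; leave everything else where it is.

Things in the scene. Friction and masses are not known exactly. Their poses are not given: they have to be found in the camera images.
- cradle: Fixed sprung ring cradle: a dark wooden disc base (136 mm across, 12 mm thick) with three upright steel guide posts, 55 mm from the axis, spaced 120 degrees, brass nuts on top at 86 mm. Between them a steel ring (78 mm outside, bore 56 mm, 12 mm thick) rides on three springs. Origin: on the vertical axis, at the underside of the base (bench level). z up. Only the ring moves; the base cannot shift.
- ring_seat (a point): Centre of the ring's upper face, on the cradle's axis. 75 mm above the bench when the springs are up, 53 mm with the ring fully down. It moves with the ring.
- ring (a joint): How far the ring is pressed down, in m: 0 springs up, 0.022 fully down on its stop. The springs push up with about 4.5 N at 0 and 12 N at 0.022, straight rise (350 N/m), and return the ring when let go; neither the cover nor the flask moves it by weight alone. The stop is hard: a position-driven arm sent some 5 mm beyond it pushes with over 45 N, too much for the glass.
- cover: Turned light wood dust cover, about 0.12 kg, loose on the ring: a spigot 48 mm across and 10 mm high below (sits in the ring's bore with 4 mm of play all round), a flange 72 mm across from 10 mm to about 18 mm above the origin, and a knob 22 mm across up to 50 mm. Origin: centre of the spigot's underside, z up along its axis. At the start it sits with its flange on the ring.
- mat: Round cork mat, fixed to the bench, 110 mm across, 8 mm thick. Origin: centre of its underside (bench level); its top is 8 mm above the origin.
- flask: Stoppered round amber glass flask, about 0.22 kg (0.15 to 0.3), standing on the bench. Origin: centre of its foot's underside, z up along its axis. Foot 32 mm across, spherical belly 70 mm across centred 36 mm up, straight neck 24 mm across from 70 mm to 105 mm up, cork stopper (at most 22 mm across) to 118 mm. Seated in the ring, its foot is 15 mm below the ring's upper face and touches nothing.
- conical: Bystander: conical amber glass flask, 72 mm across at the foot, narrowing to a 24 mm neck, 92 mm high. Origin: centre of its underside. It stands in one of two places, the round flask in the other.
- jar: Bystander: small capped jar, 52 mm across, 62 mm high. Origin: centre of its underside.
- brush: Bystander: varnish brush lying flat, 190 mm long. Origin under its middle.
- driver: Bystander: screwdriver lying flat, 180 mm long. Origin under its middle.
- plane: Bystander: small brass finger plane, 75 x 26 x 34 mm. Origin: centre of its underside.
- block: Bystander: cork sanding block, 90 x 45 x 30 mm. Origin: centre of its underside.
- tape: Bystander: roll of paper tape lying flat, 60 mm across, 22 mm high. Origin: centre of its underside.

How it is judged:
On the way, in this order (a step that is already met when the one before it is completed fails the run):
1. the cover stands on the cork mat, let go (horizontal distance between cover and mat below 0.032 m and z of cover in the frame of mat below 0.012 m and angle between cover's own z axis and vertical below 0.15 rad and contact force between the arm and cover below 0.1 N), for 0.2 s.
2. the round flask sits upright in the ring (horizontal distance between flask and ring_seat below 0.008 m and z of flask in the frame of ring_seat between -0.021 and -0.009 m and angle between flask's own z axis and vertical below 0.2 rad and contact force between flask and cradle above 0.5 N), for 0.1 s.
At the end, for the whole second after the job is handed in: Flask in the ring: within 8 mm of its axis, foot 9-21 mm below its face, tilt < 0.2 rad, still, held by fingers (> 4 N), > 6 N on the cradle; ring >= 17.5 mm of 22 down, arm off the cradle. Cover upright (< 0.15 rad) on the mat, within 32 mm of its centre, untouched (all of step 1 and value of joint ring above 0.0175 m and horizontal distance between flask and ring_seat below 0.008 m and z of flask in the frame of ring_seat between -0.021 and -0.009 m and angle between flask's own z axis and vertical below 0.2 rad and contact force between flask and cradle above 6 N and contact force between the fingers and flask above 4 N and contact force between the arm and cradle below 0.5 N and linear speed of flask below 0.02 m/s); the arm keeps its last pose, push and grip.
It fails at once if the flask is rammed into the cradle (over 60 N) (contact force between flask and cradle above 60 N).
It fails at once if the flask is tipped over (angle between flask's own z axis and vertical above 0.8 rad).
It fails at once if a bystander is disturbed (moved over 20 mm) (distance of any of conical, jar, brush, driver, plane, block, tape from where it was at the start of the episode above 0.02 m).
It also fails if it takes over 58 s, if anything falls off the work surface, if the arm or the gripper's body presses on something with over 40 N, if the wrist force passes 120 N, or if a joint passes its speed limit or range.

## Working session

There is one attempt and no reset: what is moved stays moved. The work goes in short steps, Python scripts to look and compute and a shell command to move; the robot and the scene stay as the last step left them, time stands still between calls to the robot, and variables do not carry over. Pictures are saved under pics/ and viewed, about 8 in all and at most 12, crops included, and the job is handed in when it is done.

```bash
mkdir -p pics
cat > h.py <<'E'
import numpy as np, cv2
from bench import bot
from scipy.spatial.transform import Rotation as R
def cam(n):
    m=bot.camera_model(n); K=np.array([[m['fx'],0,m['cx']],[0,m['fy'],m['cy']],[0,0,1.]])
    return K,np.array(m['distortion'],float),np.array(m['rvec'],float),np.array(m['tvec'],float)
def c2w(n,p):
    K,d,r,t=cam(n); return cv2.Rodrigues(r)[0].T@(np.array(p)-t.ravel())
def px2w(n,uv,z):
    K,d,r,t=cam(n); M=cv2.Rodrigues(r)[0]; u=cv2.undistortPoints(np.array([[uv]],float),K,d)[0,0]
    o=-M.T@t.ravel(); v=M.T@np.array([u[0],u[1],1]); return o+v*(z-o[2])/v[2]
def w2px(n,p):
    K,d,r,t=cam(n); return cv2.projectPoints(np.array([p],float),r,t,K,d)[0][0,0]
def snap(n,f):
    im=bot.snapshot(n); cv2.imwrite('pics/'+f+'.png',im[:,:,::-1]); return im
def st():
    o=bot.get_obs(); print({k:np.round(o[k],4) for k in('clock','tool_pos','tool_rot','contact_force','width','joint_pos')}); print(R.from_quat(o['tool_rot']).as_matrix().round(3))
E
python3 - <<'E'
from h import *
st()
for c in('top','side'):
    snap(c,c+'0'); print(c,'campos',c2w(c,[0,0,0]))
    for t in('cradle','ring','cover','mat','flask','conical','jar','brush','driver','plane','block','tape'):
        for d in bot.look_for(c,t)[:2]:
            w=c2w(c,d['centre']); print(c,t,round(d['score'],2),w.round(3),w2px(c,w).round())
E
```

```text
{'clock': np.float64(0.0), 'tool_pos': array([ 0.1685, -0.5492,  0.1956]), 'tool_rot': array([ 9.889e-01,  1.483e-01, -1.000e-04, -9.000e-04]), 'contact_force': array([0.7916, 0.1123, 0.2285]), 'width': np.float64(0.9979), 'joint_pos': array([-1.293 ,  0.3203,  1.5657, -0.    ,  1.2574, -0.02  ])}
[[ 0.956  0.293 -0.001]
 [ 0.293 -0.956  0.002]
 [ 0.    -0.002 -1.   ]]
top campos [0.48920879 0.0496932  1.22159069]
top cradle 0.64 [0.494 0.022 0.016] [323. 217.]
top ring 0.61 [0.494 0.002 0.078] [331. 217.]
top cover 0.72 [ 0.703 -0.08   0.023] [358. 145.]
top cover 0.69 [0.497 0.017 0.078] [325. 215.]
top mat 0.91 [0.533 0.285 0.011] [234. 203.]
top flask 0.57 [ 0.618 -0.252  0.061] [420. 173.]
top conical 0.87 [ 0.462 -0.242  0.035] [415. 228.]
top jar 0.49 [0.714 0.07  0.06 ] [307. 139.]
top jar 0.33 [0.672 0.362 0.031] [207. 155.]
top brush 0.95 [ 0.698 -0.08   0.023] [358. 147.]
top driver 0.54 [ 0.371 -0.153  0.018] [383. 259.]
top block 0.62 [0.673 0.36  0.031] [208. 154.]
top block 0.18 [0.72  0.242 0.017] [249. 140.]
top tape 0.79 [0.38  0.393 0.025] [195. 255.]
top tape 0.29
[... 308 characters left out ...]
 [241. 202.]
side mat 0.59 [0.526 0.287 0.006] [292. 286.]
side flask 0.93 [ 0.615 -0.24   0.051] [312. 140.]
side flask 0.64 [0.482 0.037 0.072] [339. 190.]
side conical 0.79 [ 0.456 -0.232  0.029] [365. 153.]
side conical 0.72 [0.378 0.403 0.02 ] [360. 349.]
side jar 0.92 [0.707 0.092 0.039] [241. 203.]
side brush 0.7 [ 0.698 -0.073  0.014] [268. 177.]
side brush 0.36 [ 0.372 -0.147  0.018] [392. 175.]
side driver 0.74 [ 0.368 -0.148  0.017] [393. 175.]
side plane 0.77 [0.715 0.254 0.015] [209. 256.]
side block 0.67 [0.66  0.375 0.031] [205. 300.]
side block 0.35 [0.481 0.035 0.071] [340. 190.]
side tape 0.88 [0.379 0.405 0.022] [360. 349.]
side tape 0.36 [ 0.369 -0.147  0.016] [393. 175.]
```

Run:
```python
import cv2,numpy as np
a=cv2.imread('pics/top0.png');b=cv2.imread('pics/side0.png')
print(a.shape)
# top crop around 180..450 x 120..290, side 200..430 x 110..340
A=cv2.resize(a[120:280,185:450],None,fx=3,fy=3,interpolation=3)
B=cv2.resize(b[110:310,200:440],None,fx=3,fy=3,interpolation=3)
cv2.imwrite('pics/topc.png',A);cv2.imwrite('pics/sidec.png',B)
```

```text
(400, 640, 3)
```

View pics/topc.png

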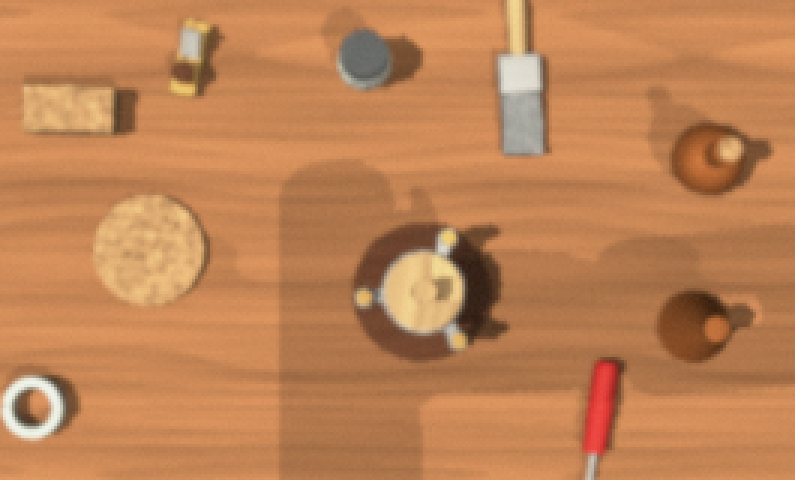

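View pics/sidec.png

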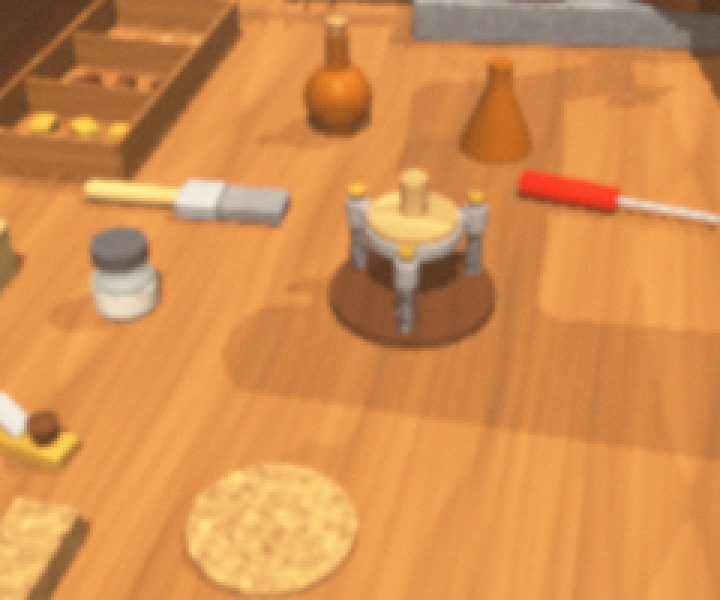

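Run:
```python
from h import *
T=lambda x,y:(185+x/3,120+y/3)
S=lambda x,y:(200+x/3,110+y/3)
n=[px2w('top',T(*p),.086) for p in((449,238),(364,298),(459,341))]
for p in n: print('nut',p.round(4))
c=np.mean(n,0);print('c',c.round(4),[(np.linalg.norm(p-c).round(4),np.degrees(np.arctan2(*(p-c)[[1,0]])).round()) for p in n])
for nm,p,z in(('flange',(423,291),.083),('mat',(150,250),.008),('stopper',(731,148),.118),('belly',(707,158),.036)): print(nm,px2w('top',T(*p),z).round(4))
n=[px2w('side',S(*p),.086) for p in((357,190),(475,198),(405,252))]
for p in n: print('nut',p.round(4))
print('c',np.mean(n,0).round(4))
for nm,p,z in(('flange',(413,215),.083),('knobtop',(413,175),.115),('mat',(272,527),.008),('stopper',(336,20),.118),('belly',(338,97),.036)): print(nm,px2w('side',S(*p),z).round(4))
```

```text
nut [ 0.5411 -0.0083  0.086 ]
nut [0.4856 0.0696 0.086 ]
nut [ 0.4467 -0.0177  0.086 ]
c [0.4911 0.0145 0.086 ] [(np.float64(0.0549), np.float64(-25.0)), (np.float64(0.0553), np.float64(96.0)), (np.float64(0.0549), np.float64(-144.0))]
flange [0.4923 0.0154 0.083 ]
mat [0.5314 0.2821 0.008 ]
stopper [ 0.6221 -0.2613  0.118 ]
belly [ 0.6221 -0.2607  0.036 ]
nut [ 0.5393 -0.003   0.086 ]
nut [ 0.4457 -0.0104  0.086 ]
nut [0.4848 0.0758 0.086 ]
c [0.4899 0.0208 0.086 ]
flange [0.4895 0.0197 0.083 ]
knobtop [0.4912 0.0133 0.115 ]
mat [0.5282 0.2877 0.008 ]
stopper [ 0.6191 -0.2577  0.118 ]
belly [ 0.6185 -0.2564  0.036 ]
```

```bash
python3 -m jog '[[[47.4,-44.6,0,0,0,-19,0],[47.4,-44.6,0,0,0,-19,0],[47.4,-44.6,0,0,0,-19,0],[47.4,-44.6,0,0,0,-19,0],[47.4,-44.6,0,0,0,-19,0],[47.4,-44.6,0,0,0,-19,0],[47.4,-44.6,0,0,0,-19,0],[47.4,-44.6,0,0,0,-19,0],[47.4,-44.6,0,0,0,-19,0],[47.4,-44.6,0,0,0,-19,100],[47.4,-44.6,0,0,0,-19,100],[47.4,-44.6,0,0,0,-19,100]]]' 40; python3 -c "
from h import *
st()"
```

```text
clock: 2.5
tool_pos: [0.4666, -0.0264, 0.1967]
tool_rot: [0.951, 0.31, 0.0, 0.0]
contact_force: [1.5, 0.1, -0.4]
width: 0.608
{'clock': np.float64(2.5), 'tool_pos': array([ 0.4666, -0.0264,  0.1967]), 'tool_rot': array([9.508e-01, 3.097e-01, 4.000e-04, 3.000e-04]), 'contact_force': array([ 1.51  ,  0.0764, -0.3511]), 'width': np.float64(0.6076), 'joint_pos': array([-8.0900e-02,  1.4890e-01,  1.7955e+00, -3.0000e-04,  1.1962e+00,
        8.6020e-01])}
[[ 0.808  0.589  0.001]
 [ 0.589 -0.808 -0.   ]
 [ 0.001  0.001 -1.   ]]
```

```bash
python3 -m jog '[[[4.4,-2,0,0,0,0,100],[4.4,-2,0,0,0,0,100],[4.4,-2,0,0,0,0,100],[4.4,-2,0,0,0,0,100]]]'; python3 -c "
from h import *
st()
a=snap('top','t1');b=snap('side','s1')
A=cv2.resize(a[160:270,250:400],None,fx=3.5,fy=3.5,interpolation=3);B=cv2.resize(b[90:250,260:420],None,fx=2.4,fy=2.4,interpolation=3)
cv2.imwrite('pics/c1.png',np.vstack([cv2.copyMakeBorder(A,0,0,0,800-A.shape[1],0),cv2.copyMakeBorder(B[:214*2],0,0,0,800-B.shape[1],0)])[:,:,::-1][:,:400 if 0 else 800])
cv2.imwrite('pics/s1c.png',cv2.resize(b[90:250,250:410],None,fx=3.7,fy=3.7,interpolation=3)[:,:,::-1])"
```

```text
clock: 2.9
tool_pos: [0.489, 0.0129, 0.1963]
tool_rot: [0.951, 0.309, -0.0, 0.0]
contact_force: [-0.4, -0.5, 0.0]
width: 0.604
{'clock': np.float64(2.9), 'tool_pos': array([0.489 , 0.0129, 0.1963]), 'tool_rot': array([ 9.510e-01,  3.093e-01, -4.000e-04,  2.000e-04]), 'contact_force': array([-0.4052, -0.5009,  0.0272]), 'width': np.float64(0.6042), 'joint_pos': array([ 3.2000e-03,  1.8490e-01,  1.7513e+00, -6.0000e-04,  1.2061e+00,
        9.4540e-01])}
[[ 0.809  0.588 -0.001]
 [ 0.588 -0.809 -0.001]
 [-0.001  0.    -1.   ]]
```

View pics/s1c.png

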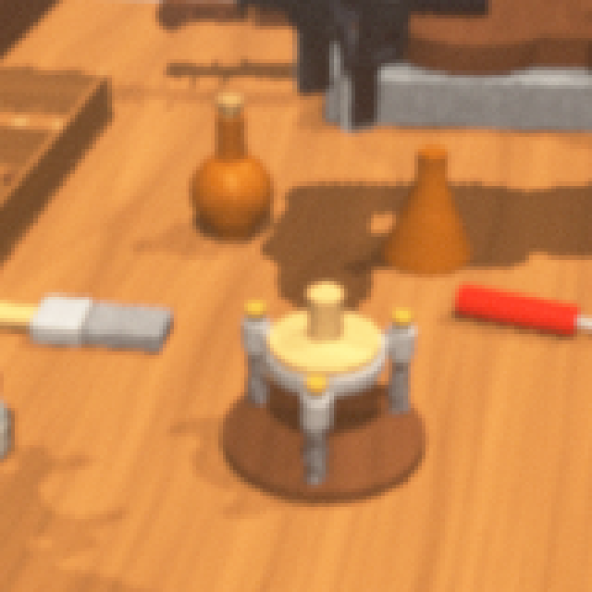

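```bash
python3 -c "
from h import *
for z in(.2,.21): print((w2px('side',[.489,.0129,z])-[250,90])*3.7)
for xy in((.491,.016),(.490,.0195),(.491,.0133)): print((w2px('side',[*xy,.115])-[250,90])*3.7)
for nm,p,z in(('flange',(326,340),.083),('knobtop',(326,293),.115)): print(nm,px2w('side',np.array(p)/3.7+[250,90],z).round(4))
"
```

```text
[330.47004153 164.79882867]
[330.7744172  149.17950957]
[323.90810374 291.99427546]
[324.42882125 294.97858244]
[324.73150245 289.8360685 ]
flange [0.4883 0.0205 0.083 ]
knobtop [0.4895 0.0169 0.115 ]
```

```bash
python3 -m jog '[[[0,0,5,0,0,0,100],[0,0,8,0,0,0,100],[0,0,8,0,0,0,100],[0,0,8,0,0,0,100]]]'; python3 -c "
from h import *
st()
a=snap('top','t2');b=snap('side','s2')
cv2.imwrite('pics/s2c.png',cv2.resize(b[140:230,280:400],None,fx=6,fy=6,interpolation=3)[:,:,::-1])
p=np.array(bot.get_obs()['tool_pos']); print((w2px('side',p)-[280,140])*6)"
```

```text
clock: 3.4
tool_pos: [0.4898, 0.0128, 0.1171]
tool_rot: [0.951, 0.309, 0.0, 0.0]
contact_force: [0.6, -0.5, 1.0]
width: 0.607
{'clock': np.float64(3.4), 'tool_pos': array([0.4898, 0.0128, 0.1171]), 'tool_rot': array([9.511e-01, 3.088e-01, 2.000e-04, 1.000e-04]), 'contact_force': array([ 0.5928, -0.467 ,  0.9528]), 'width': np.float64(0.6066), 'joint_pos': array([ 2.7000e-03,  2.5550e-01,  1.8744e+00, -2.0000e-04,  1.0111e+00,
        9.4570e-01])}
[[ 0.809  0.587  0.   ]
 [ 0.587 -0.809 -0.   ]
 [ 0.     0.    -1.   ]]
[346.52530013 162.10449562]
```

View pics/s2c.png

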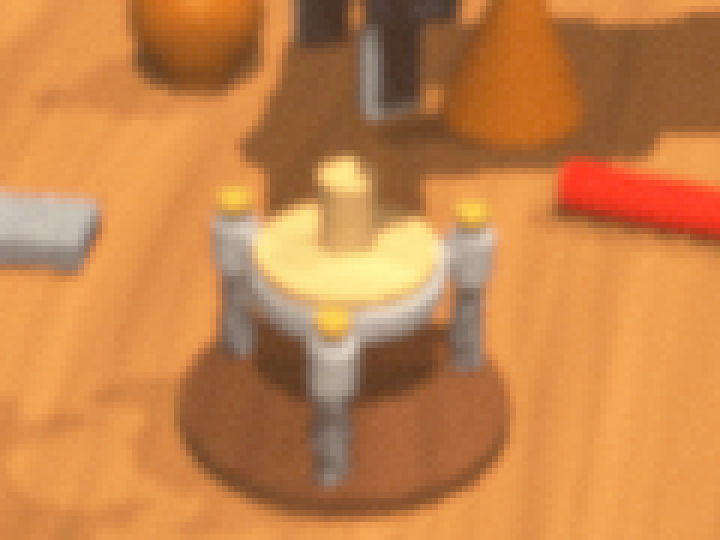

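```bash
python3 -c "
from h import *
for s in(1,-1):
  for r in(.025,.04):
    for z in(.117,.125,.135):
      q=[.4898-s*.587*r,.0128+s*.809*r,z]; print(s,r,z,((w2px('side',q)-[280,140])*6).round())
print((w2px('top',[.4898,.0128,.117])-[260,160])*6)
a=cv2.imread('pics/t2.png'); cv2.imwrite('pics/t2c.png',cv2.resize(a[160:260,260:390],None,fx=6,fy=6,interpolation=3))"
```

```text
1 0.025 0.117 [378. 196.]
1 0.025 0.125 [379. 177.]
1 0.025 0.135 [380. 154.]
1 0.04 0.117 [396. 215.]
1 0.04 0.125 [397. 196.]
1 0.04 0.135 [397. 173.]
-1 0.025 0.117 [323. 136.]
-1 0.025 0.125 [323. 118.]
-1 0.025 0.135 [323.  95.]
-1 0.04 0.117 [307. 119.]
-1 0.04 0.125 [307. 101.]
-1 0.04 0.135 [307.  78.]
[404.04934964 347.45210161]
```

View pics/t2c.png

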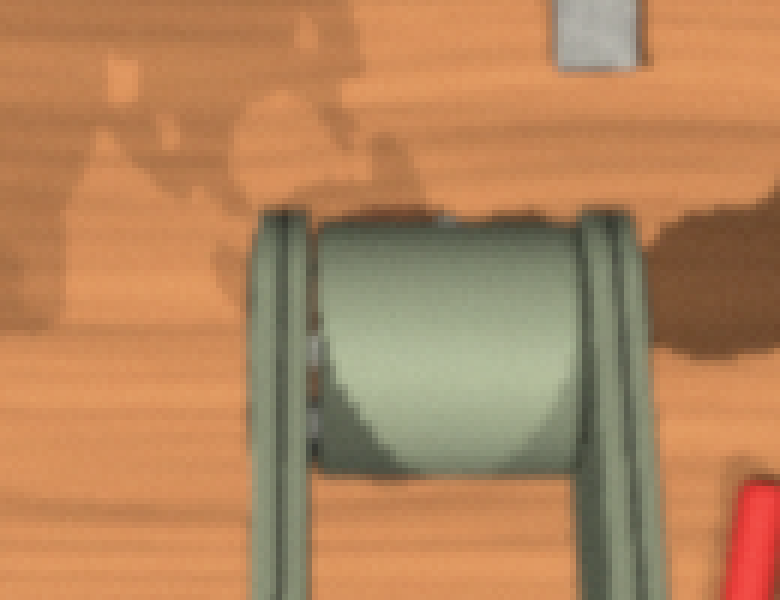

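```bash
python3 -m jog '[[[0.2,-0.2,1.5,0,0,0,100],[0.2,-0.2,2.9,0,0,0,100],[0.2,-0.2,2.9,0,0,0,100],[0.2,-0.2,2.9,0,0,0,100]]]'; python3 -c "
from h import *
st()
a=snap('top','t3');b=snap('side','s3')
cv2.imwrite('pics/s3c.png',cv2.resize(b[90:230,260:400],None,fx=4.2,fy=4.2,interpolation=3)[:,:,::-1])
p=np.array(bot.get_obs()['tool_pos']); print((w2px('side',p)-[260,90])*4.2)"
```

```text
clock: 3.9
tool_pos: [0.4911, 0.0164, 0.0888]
tool_rot: [0.951, 0.309, 0.001, 0.0]
contact_force: [0.1, -0.2, -0.0]
width: 0.607
{'clock': np.float64(3.9), 'tool_pos': array([0.4911, 0.0164, 0.0888]), 'tool_rot': array([9.509e-01, 3.095e-01, 1.200e-03, 4.000e-04]), 'contact_force': array([ 0.1252, -0.194 , -0.0134]), 'width': np.float64(0.6073), 'joint_pos': array([ 1.0000e-02,  2.8780e-01,  1.9121e+00, -1.0000e-04,  9.3910e-01,
        9.5160e-01])}
[[ 0.808  0.589  0.003]
 [ 0.589 -0.808 -0.   ]
 [ 0.002  0.002 -1.   ]]
[324.54406546 372.62025041]
```

View pics/s3c.png

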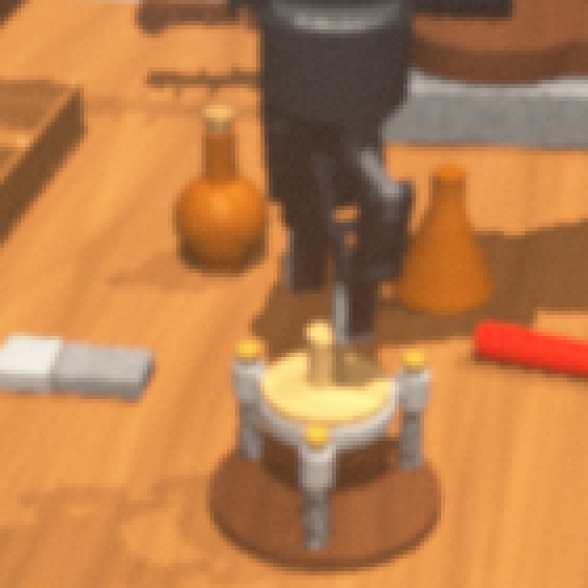

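```bash
python3 -m jog '[[[0,0,0,0,0,0,150],[0,0,0,0,0,0,150],[0,0,0,0,0,0,200],[0,0,0,0,0,0,200],[0,0,0,0,0,0,200],[0,0,0,0,0,0,200]]]' 30; python3 -c "
from h import *
st()
a=snap('top','t4');b=snap('side','s4')
cv2.imwrite('pics/s4c.png',cv2.resize(b[90:230,260:400],None,fx=4.2,fy=4.2,interpolation=3)[:,:,::-1])"
```

```text
clock: 4.6
tool_pos: [0.49, 0.0164, 0.0874]
tool_rot: [0.951, 0.31, -0.0, 0.0]
contact_force: [0.2, -0.1, -0.1]
width: 0.217
{'clock': np.float64(4.6), 'tool_pos': array([0.49  , 0.0164, 0.0874]), 'tool_rot': array([ 9.509e-01,  3.095e-01, -1.000e-04,  0.000e+00]), 'contact_force': array([ 0.1534, -0.0908, -0.1146]), 'width': np.float64(0.2168), 'joint_pos': array([ 1.0100e-02,  2.8940e-01,  1.9143e+00, -1.0000e-04,  9.3810e-01,
        9.5160e-01])}
[[ 0.808  0.589 -0.   ]
 [ 0.589 -0.808 -0.   ]
 [-0.     0.    -1.   ]]
```

View pics/s4c.png

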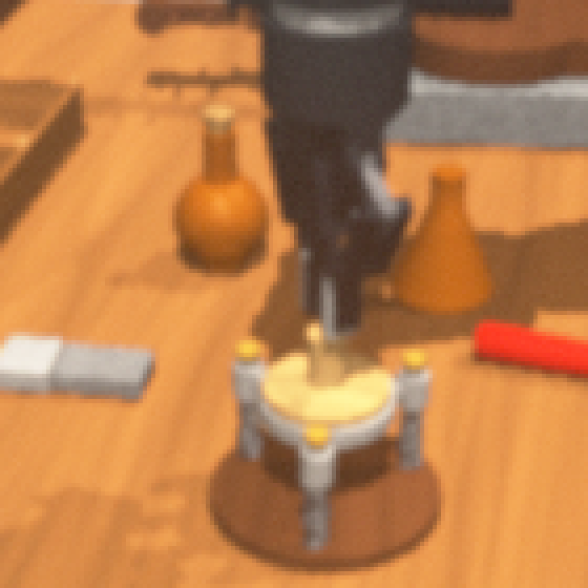

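```bash
python3 -m jog '[[[0,0,0,0,0,0,100],[0,0,0,0,0,0,100],[0,0,0,0,0,0,100],[0,0,0.5,0,0,0,100],[0,0,1,0,0,0,100],[0,0,1,0,0,0,100]]]' 30; python3 -c "
from h import *
st()
a=snap('top','t5');b=snap('side','s5')
cv2.imwrite('pics/s5c.png',cv2.resize(b[90:230,260:400],None,fx=4.2,fy=4.2,interpolation=3)[:,:,::-1])
L0=px2w('top',(185+480/3,120+232/3),0); N=px2w('top',(185+449/3,120+238/3),.086);print('shadow dir per m', (L0-N)/.086)
for c in('top','side'):
  for d in bot.look_for(c,'cover')[:3]:
    w=c2w(c,d['centre']);print(c,d['score'],w.round(4))
"
```

```text
clock: 5.3
tool_pos: [0.4893, 0.0164, 0.0764]
tool_rot: [0.951, 0.31, -0.001, -0.0]
contact_force: [-0.3, -0.1, 0.1]
width: 0.609
{'clock': np.float64(5.3), 'tool_pos': array([0.4893, 0.0164, 0.0764]), 'tool_rot': array([ 9.509e-01,  3.095e-01, -1.000e-03, -3.000e-04]), 'contact_force': array([-0.2848, -0.144 ,  0.1153]), 'width': np.float64(0.6089), 'joint_pos': array([ 1.0100e-02,  3.0230e-01,  1.9286e+00, -1.0000e-04,  9.1270e-01,
        9.5160e-01])}
[[ 0.808  0.589 -0.002]
 [ 0.589 -0.808 -0.   ]
 [-0.002 -0.001 -1.   ]]
shadow dir per m [ 0.11649572 -0.40767603 -1.        ]
side 0.95 [0.4891 0.0245 0.0783]
side 0.5 [0.5259 0.2883 0.0073]
```

```bash
python3 -m jog '[[[0,0,0.5,0,0,0,100],[0,0,1,0,0,0,100],[0,0,1,0,0,0,100]]]' 30; python3 -c "
from h import *
a=snap('top','t6');b=snap('side','s6')
cv2.imwrite('pics/s6c.png',cv2.resize(b[130:220,290:390],None,fx=6,fy=6,interpolation=3)[:,:,::-1])"
```

```text
clock: 5.8
tool_pos: [0.4894, 0.0164, 0.0665]
tool_rot: [0.951, 0.31, -0.001, -0.0]
contact_force: [-0.5, -0.3, -0.2]
width: 0.609
```

View pics/s6c.png

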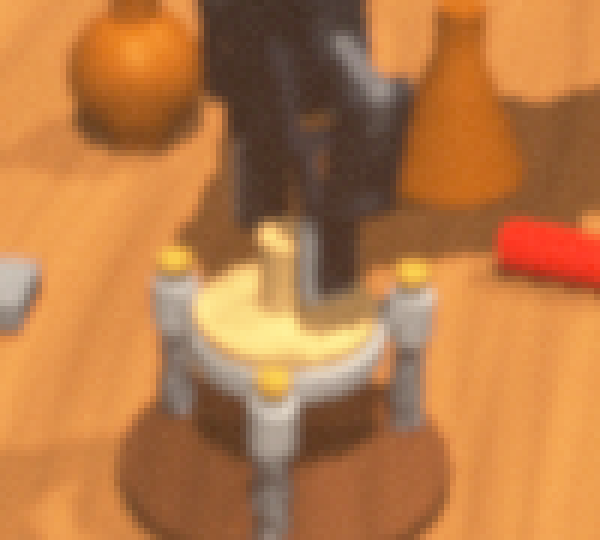

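```bash
python3 -c "
from h import *
f=lambda p:(w2px('side',p)-[290,130])*6
for s in((345,328),(300,318),(385,303)):
  W=px2w('side',np.array(s)/6+[290,130],.083); print('W',W.round(4))
  for h in(0,.01,.02,.03): P=W+h*np.array([-.116,.408,1]); print(h,P.round(4),f(P).round())
for z in(.083,.115): print('knob',f([.490,.0165,z]).round())
"
```

```text
W [0.465  0.0277 0.083 ]
0 [0.465  0.0277 0.083 ] [345. 328.]
0.01 [0.4638 0.0318 0.093 ] [347. 312.]
0.02 [0.4627 0.0358 0.103 ] [349. 295.]
0.03 [0.4615 0.0399 0.113 ] [351. 278.]
W [0.4831 0.0243 0.083 ]
0 [0.4831 0.0243 0.083 ] [300. 318.]
0.01 [0.482  0.0284 0.093 ] [302. 302.]
0.02 [0.4808 0.0324 0.103 ] [303. 285.]
0.03 [0.4796 0.0365 0.113 ] [305. 268.]
W [0.4528 0.0066 0.083 ]
0 [0.4528 0.0066 0.083 ] [385. 303.]
0.01 [0.4517 0.0107 0.093 ] [387. 287.]
0.02 [0.4505 0.0148 0.103 ] [390. 270.]
0.03 [0.4494 0.0189 0.113 ] [392. 253.]
knob [286. 306.]
knob [288. 234.]
```

```bash
python3 -m jog '[[[0,0,0.5,0,0,0,100],[0,0,0.5,0,0,0,120],[0,0,0.5,0,0,0,220],[0,0,0.5,0,0,0,220],[0,0,0.5,0,0,0,220],[0,0,0.5,0,0,0,220],[0,0,0.5,0,0,0,220]]]' 30
```

```text
clock: 6.6
tool_pos: [0.4902, 0.0164, 0.0626]
tool_rot: [0.951, 0.31, 0.0, 0.0]
contact_force: [-0.2, -0.4, 2.0]
width: 0.243
```

```bash
python3 -m jog '[[[0,0,-1,0,0,0,220],[0,0,-3,0,0,0,220],[0,0,-6,0,0,0,220],[0,0,-8,0,0,0,220],[0,0,-8,0,0,0,220],[0,0,-8,0,0,0,220]]]' ; python3 -c "
from h import *
st()
a=snap('top','t7');b=snap('side','s7')
B=cv2.resize(b[80:230,260:400],None,fx=4,fy=4,interpolation=3)
cv2.imwrite('pics/s7c.png',B[:,:,::-1])
for d in bot.look_for('side','cover')[:3]: print(d['score'],c2w('side',d['centre']).round(4))"
```

```text
clock: 7.2
tool_pos: [0.4897, 0.0165, 0.1424]
tool_rot: [0.951, 0.31, 0.0, 0.0]
contact_force: [0.1, -0.3, -1.5]
width: 0.245
{'clock': np.float64(7.2), 'tool_pos': array([0.4897, 0.0165, 0.1424]), 'tool_rot': array([0.9509, 0.3095, 0.    , 0.    ]), 'contact_force': array([ 0.0764, -0.2773, -1.4752]), 'width': np.float64(0.2447), 'joint_pos': array([0.0101, 0.2306, 1.8369, 0.    , 1.074 , 0.9516])}
[[ 0.808  0.589  0.   ]
 [ 0.589 -0.808  0.   ]
 [ 0.     0.    -1.   ]]
0.71 [0.4858 0.0328 0.1544]
```

View pics/s7c.png

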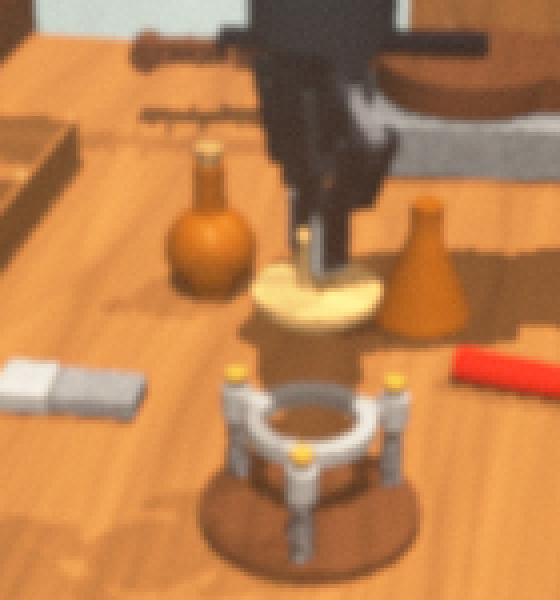

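```bash
python3 -m jog '[[[19,-19.2,0,0,0,0,220],[19,-19.2,0,0,0,0,220],[19,-19.2,0,0,0,0,220],[19,-19.2,0,0,0,0,220],[19,-19.2,0,0,0,0,220],[19,-19.2,0,0,0,0,220],[19,-19.2,0,0,0,0,220],[19,-19.2,5,0,0,0,220],[19,-19.2,9,0,0,0,220],[19,-19.2,9,0,0,0,220]]]' ; python3 -c "
from h import *
st()
a=snap('top','t8');b=snap('side','s8')
p=np.array(bot.get_obs()['tool_pos'])+[0,0,.0024]
q=lambda h:w2px('side',p+[0,0,h])
c=q(.018);x,y=int(c[0])-50,int(c[1])-50
B=cv2.resize(b[y:y+110,x:x+110],None,fx=5,fy=5,interpolation=3)
cv2.imwrite('pics/s8c.png',B[:,:,::-1]); print('off',x,y,'flange pred',(c-[x,y])*5,'knobtop',(q(.05)-[x,y])*5,'mat',(w2px('side',[.53,.284,.008])-[x,y])*5)
for d in bot.look_for('side','cover')[:3]: print(d['score'],c2w('side',d['centre']).round(4))
S=[]
for z in (.163,): print('s7 flange',(w2px('side',[.4897,.0165,z])-[260,80])*4)
# ring view
cv2.imwrite('pics/ring.png',cv2.resize(a[185:250,290:360],None,fx=8,fy=8,interpolation=3)[:,:,::-1])
"
```

```text
clock: 8.35
tool_pos: [0.5257, 0.2795, 0.0465]
tool_rot: [0.951, 0.309, -0.007, 0.001]
contact_force: [-0.2, -1.0, -2.4]
width: 0.239
{'clock': np.float64(8.35), 'tool_pos': array([0.5257, 0.2795, 0.0465]), 'tool_rot': array([ 0.951 ,  0.3091, -0.0073,  0.0015]), 'contact_force': array([-0.164 , -0.9615, -2.4265]), 'width': np.float64(0.2394), 'joint_pos': array([ 4.6980e-01,  4.8630e-01,  1.7077e+00, -8.0000e-04,  9.6240e-01,
        1.4126e+00])}
[[ 0.809  0.588 -0.013]
 [ 0.588 -0.809 -0.007]
 [-0.015 -0.002 -1.   ]]
off 238 208 flange pred [252.43938434 253.01007206] knobtop [247.60604045 187.02709076] mat [261.54161981 380.55852961]
0.89 [0.5225 0.2948 0.069 ]
0.59 [0.7144 0.2574 0.0149]
s7 flange [313.63308409 281.63422772]
```

View pics/s8c.png

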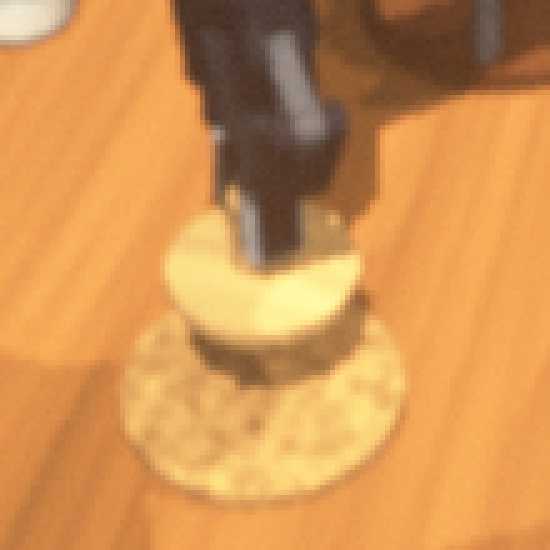

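```bash
python3 -m jog '[[[0,0,0,0,0,0,220],[0,0,1,0,0,0,220],[0,0,2,0,0,0,220],[0,0,2.5,0,0,0,220],[0,0,2.5,0,0,0,220],[0,0,2.5,0,0,0,220]]]' ; python3 -c "
from h import *
st();snap('side','s9')
p=np.array(bot.get_obs()['tool_pos'])
for d in bot.look_for('side','cover')[:2]: print(d['score'],c2w('side',d['centre']).round(4))"
```

```text
clock: 9.1
tool_pos: [0.5306, 0.2835, 0.0271]
tool_rot: [0.951, 0.31, -0.0, 0.0]
contact_force: [0.8, -0.0, -0.8]
width: 0.239
{'clock': np.float64(9.1), 'tool_pos': array([0.5306, 0.2835, 0.0271]), 'tool_rot': array([ 9.509e-01,  3.096e-01, -2.000e-04,  1.000e-04]), 'contact_force': array([ 0.7828, -0.0438, -0.7545]), 'width': np.float64(0.2391), 'joint_pos': array([ 4.7170e-01,  5.0930e-01,  1.7249e+00, -1.0000e-04,  9.0780e-01,
        1.4130e+00])}
[[ 0.808  0.589 -0.   ]
 [ 0.589 -0.808 -0.   ]
 [-0.     0.    -1.   ]]
0.76 [0.5238 0.2935 0.0418]
0.72 [0.4853 0.007  0.0701]
```

```bash
python3 -m jog '[[[0,0,1,0,0,0,220],[0,0,1.8,0,0,0,220],[0,0,1.9,0,0,0,220],[0,0,1.9,0,0,0,220],[0,0,1.9,0,0,0,220]]]' ; python3 -m jog '[[[0,0,0.1,0,0,0,220],[0,0,0.2,0,0,0,220],[0,0,0.2,0,0,0,220],[0,0,0.2,0,0,0,220]]]'
```

```text
clock: 9.7
tool_pos: [0.5308, 0.2835, 0.0084]
tool_rot: [0.951, 0.31, 0.0, 0.0]
contact_force: [0.2, -0.6, -1.1]
width: 0.238
clock: 10.1
tool_pos: [0.5307, 0.2835, 0.0064]
tool_rot: [0.951, 0.31, 0.0, 0.0]
contact_force: [-0.1, -0.9, -1.3]
width: 0.246
```

```bash
python3 -m jog '[[[0,0,0.1,0,0,0,220],[0,0,0.2,0,0,0,220],[0,0,0.2,0,0,0,220]]]';python3 -m jog '[[[0,0,0.1,0,0,0,220],[0,0,0.2,0,0,0,220],[0,0,0.2,0,0,0,220]]]'
```

```text
clock: 10.4
tool_pos: [0.5308, 0.2836, 0.0056]
tool_rot: [0.951, 0.31, 0.0, -0.0]
contact_force: [-2.5, -0.9, 6.4]
width: 0.241
clock: 10.7
tool_pos: [0.5309, 0.2837, 0.0055]
tool_rot: [0.951, 0.31, 0.001, -0.0]
contact_force: [-4.9, -2.1, 17.5]
width: 0.245
```

```bash
python3 -m jog '[[[0,0,-0.3,0,0,0,220],[0,0,-0.3,0,0,0,100],[0,0,-0.3,0,0,0,100],[0,0,-0.3,0,0,0,100],[0,0,-0.3,0,0,0,100],[0,0,-2,0,0,0,100],[0,0,-6,0,0,0,100],[0,0,-11,0,0,0,100],[0,0,-14,0,0,0,100],[0,0,-15,0,0,0,100],[0,0,-15,0,0,0,100]]]' ; python3 -c "
from h import *
st();b=snap('side','s10');a=snap('top','t10')
for c in('side','top'):
  for t in('cover','ring','cradle','flask'):
    for d in bot.look_for(c,t)[:2]: print(c,t,d['score'],c2w(c,d['centre']).round(4))
A=cv2.resize(a[185:250,290:360],None,fx=6,fy=6,interpolation=3);B=cv2.resize(b[230:320,240:340],None,fx=4,fy=4,interpolation=3)
C=np.zeros((390,820,3),np.uint8);C[:A.shape[0],:420]=A;C[:360,420:]=B
cv2.imwrite('pics/c10.png',C[:,:800,::-1])"
```

```text
clock: 11.8
tool_pos: [0.5312, 0.2838, 0.1534]
tool_rot: [0.951, 0.31, 0.001, -0.0]
contact_force: [-0.0, -0.9, -0.4]
width: 0.607
{'clock': np.float64(11.8), 'tool_pos': array([0.5312, 0.2838, 0.1534]), 'tool_rot': array([ 9.509e-01,  3.095e-01,  1.300e-03, -1.000e-04]), 'contact_force': array([-0.0085, -0.9498, -0.4294]), 'width': np.float64(0.6066), 'joint_pos': array([ 4.7160e-01,  3.8960e-01,  1.5692e+00, -1.0000e-04,  1.1801e+00,
        1.4130e+00])}
[[ 0.808  0.589  0.002]
 [ 0.589 -0.808  0.001]
 [ 0.003  0.001 -1.   ]]
side cover 0.87 [0.5235 0.2959 0.0229]
side cover 0.59 [ 0.4563 -0.2324  0.0307]
side ring 0.58 [0.4826 0.0063 0.0742]
side cradle 0.69 [0.4782 0.0258 0.0089]
side flask 0.71 [ 0.6149 -0.2383  0.0537]
side flask 0.38 [ 0.4587 -0.2351  0.0307]
top cover 0.69 [ 0.4637 -0.2436  0.0365]
top ring 0.8 [0.4916 0.0088 0.0783]
top cradle 0.98 [0.4937 0.017  0.0127]
top cradle 0.54 [0.7142 0.0729 0.0596]
top flask 0.63 [ 0.618  -0.2525  0.0604]
```

View pics/c10.png

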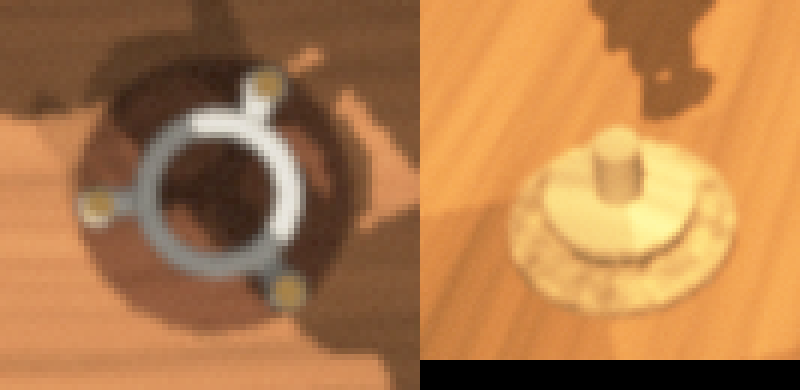

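```bash
python3 -m jog '[[[-24.8,49.2,0,0,0,0,80],[-24.8,49.2,0,0,0,0,80],[-24.8,49.2,0,0,0,0,80],[-24.8,49.2,0,0,0,0,80],[-24.8,49.2,0,0,0,0,80],[-24.8,49.2,0,0,0,0,80],[-24.8,49.2,0,0,0,0,80],[-24.8,49.2,0,0,0,0,80],[-24.8,49.2,0,0,0,0,80],[-24.8,49.2,0,0,0,0,80],[-24.8,49.2,0,0,0,0,80],[-24.8,49.2,0,0,0,0,80]]]';python3 -m jog '[[[0,0,0,0,0,0,80],[0,0,0,0,0,0,80]]]'; python3 -c "
from h import *
r=px2w('top',(326.5,216.7),.075);print('ring',r.round(4))
p=np.array(bot.get_obs()['tool_pos'])
M=R.from_quat(bot.get_obs()['tool_rot']).as_matrix()
print(p, (M.T@(np.array([.6205,-.2595,.049])-p)*100).round(2))"
```

```text
clock: 13.5
tool_pos: [0.62, -0.2666, 0.1516]
tool_rot: [0.952, 0.307, -0.0, 0.001]
contact_force: [0.1, 0.2, -0.7]
width: 0.687
clock: 13.7
tool_pos: [0.6195, -0.2592, 0.1522]
tool_rot: [0.951, 0.31, -0.0, -0.0]
contact_force: [-0.5, -0.3, -0.3]
width: 0.689
ring [0.4932 0.0137 0.075 ]
[ 0.619487   -0.25921731  0.1521597 ] [ 0.07  0.09 10.32]
```

```bash
python3 -m jog '[[[0,0,3,0,0,0,80],[0.1,0.1,6,0,0,0,80],[0.1,0.1,9,0,0,0,80],[0.1,0.1,10.3,0,0,0,80],[0.1,0.1,10.3,0,0,0,80],[0.1,0.1,10.3,0,0,0,80]]]' && python3 -m jog '[[[0,0,0,0,0,0,130],[0,0,0,0,0,0,220],[0,0,0,0,0,0,220],[0,0,0,0,0,0,220],[0,0,0,0,0,0,220],[0,0,0,0,0,0,220]]]' 30; python3 -c "
from h import *
b=snap('side','s11')
print((w2px('side',[.62,-.2595,.1])))"
```

```text
clock: 14.3
tool_pos: [0.6221, -0.26, 0.0507]
tool_rot: [0.951, 0.31, 0.001, 0.001]
contact_force: [0.7, 0.5, 0.2]
width: 0.686
clock: 14.9
tool_pos: [0.6219, -0.2607, 0.051]
tool_rot: [0.951, 0.309, 0.001, 0.001]
contact_force: [-1.7, 1.1, 6.7]
width: 0.266
[311.99024527 122.15634259]
```

```bash
python3 -m jog '[[[0,0,0,0,0,0,220],[0,0,0,0,0,0,220],[0,0,-1,0,0,0,220],[0,0,-3,0,0,0,220],[0,0,-6,0,0,0,220],[0,0,-9,0,0,0,220],[0,0,-12,0,0,0,220],[0,0,-12,0,0,0,220],[0,0,-12,0,0,0,220]]]' 60; python3 -c "
from h import *
p=np.array(bot.get_obs()['tool_pos'])
M=R.from_quat(bot.get_obs()['tool_rot']).as_matrix()
print(p, (M.T@(np.array([.491,.0158,.17])-p)*100).round(2)); snap('side','s12')
for d in bot.look_for('side','flask')[:2]: print(d['score'],c2w('side',d['centre']).round(4))"
```

```text
clock: 15.85
tool_pos: [0.6209, -0.2604, 0.1694]
tool_rot: [0.951, 0.31, -0.0, 0.0]
contact_force: [-0.1, -0.7, -2.3]
width: 0.255
[ 0.62090576 -0.26043212  0.16941028] [  5.76 -29.98  -0.06]
0.82 [ 0.6166 -0.2332  0.1631]
```

```bash
python3 -m jog '[[[2,-3,0,0,0,0,220],[3,-8,0,0,0,0,220],[4,-12,0,0,0,0,220],[5,-16,0,0,0,0,220],[5.8,-20,0,0,0,0,220],[5.8,-24,0,0,0,0,220],[5.8,-28,0,0,0,0,220],[5.8,-30,0,0,0,0,220],[5.8,-30,0,0,0,0,220],[5.8,-30,0,0,0,0,220],[5.8,-30,0,0,0,0,220]]]'; python3 -c "
from h import *
p=np.array(bot.get_obs()['tool_pos'])
M=R.from_quat(bot.get_obs()['tool_rot']).as_matrix()
print(p, (M.T@(np.array([.491,.0158,.125])-p)*100).round(2),M[:,2]); b=snap('side','s13')
f=lambda q:((w2px('side',q)-[280,80])*4).round()
F=p-[0,0,.051]
for h in(0,.036,.105,.118): print(h,f(F+[0,0,h]))
cv2.imwrite('pics/s13c.png',cv2.resize(b[80:230,280:400],None,fx=4,fy=4,interpolation=3)[:,:,::-1])
for d in bot.look_for('side','flask')[:2]: print(d['score'],c2w('side',d['centre']).round(4))"
```

```text
clock: 17.05
tool_pos: [0.4918, 0.0155, 0.1688]
tool_rot: [0.951, 0.309, -0.0, 0.0]
contact_force: [0.3, -1.1, -1.5]
width: 0.257
[0.49184326 0.01552094 0.16877574] [-0.05 -0.07  4.38] [-7.17189336e-04 -5.00873320e-04 -9.99999617e-01]
0 [229. 351.]
0.036 [230. 295.]
0.105 [232. 181.]
0.118 [232. 158.]
0.9 [0.4871 0.0362 0.1705]
```

View pics/s13c.png

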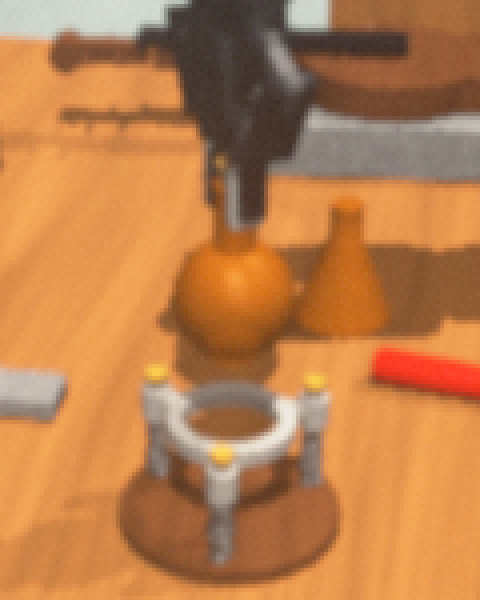

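```bash
python3 -m jog '[[[0,0,2,0,0,0,220],[0,0,4,0,0,0,220],[0,0,5,0,0,0,220],[0,0,5,0,0,0,220],[0,0,5,0,0,0,220]]]'; python3 -m jog '[[[0,0,0.3,0,0,0,220],[0,0,0.6,0,0,0,220],[0,0,0.6,0,0,0,220],[0,0,0.6,0,0,0,220]]]'; python3 -m jog '[[[0,0,0.2,0,0,0,220],[0,0,0.4,0,0,0,220],[0,0,0.4,0,0,0,220],[0,0,0.4,0,0,0,220]]]'
```

```text
clock: 17.65
tool_pos: [0.4921, 0.0159, 0.1197]
tool_rot: [0.951, 0.309, 0.0, 0.0]
contact_force: [0.6, 0.3, -1.4]
width: 0.255
clock: 18.05
tool_pos: [0.4915, 0.0162, 0.1136]
tool_rot: [0.951, 0.31, 0.0, 0.0]
contact_force: [-0.3, -0.4, -2.6]
width: 0.251
clock: 18.45
tool_pos: [0.4921, 0.016, 0.1098]
tool_rot: [0.951, 0.31, 0.001, 0.001]
contact_force: [0.4, -2.0, 3.0]
width: 0.256
```

```bash
python3 -m jog '[[[0,0,0.3,0,0,0,220],[0,0,0.6,0,0,0,220],[0,0,0.9,0,0,0,220],[0,0,1,0,0,0,220],[0,0,1,0,0,0,220]]]'; python3 -m jog '[[[0,0,0.2,0,0,0,220],[0,0,0.4,0,0,0,220],[0,0,0.6,0,0,0,220],[0,0,0.6,0,0,0,220],[0,0,0.6,0,0,0,220]]]'
```

```text
clock: 18.95
tool_pos: [0.4921, 0.016, 0.0995]
tool_rot: [0.951, 0.31, 0.001, 0.0]
contact_force: [1.5, -2.7, 5.8]
width: 0.258
clock: 19.45
tool_pos: [0.4922, 0.016, 0.094]
tool_rot: [0.951, 0.31, 0.001, 0.001]
contact_force: [0.8, -3.1, 7.5]
width: 0.256
```

```bash
python3 -m jog '[[[0,0,0.2,0,0,0,220],[0,0,0.3,0,0,0,220],[0,0,0.3,0,0,0,220],[0,0,0.3,0,0,0,220]]]'; python3 -m jog '[[[0,0,0.1,0,0,0,220],[0,0,0.2,0,0,0,220],[0,0,0.2,0,0,0,220],[0,0,0.2,0,0,0,220]]]'
```

```text
clock: 19.85
tool_pos: [0.4923, 0.0159, 0.0911]
tool_rot: [0.951, 0.31, 0.001, 0.001]
contact_force: [0.3, -3.7, 9.1]
width: 0.257
clock: 20.25
tool_pos: [0.4924, 0.0159, 0.0893]
tool_rot: [0.951, 0.31, 0.001, 0.001]
contact_force: [0.4, -3.7, 9.1]
width: 0.255
```

```bash
python3 -m jog '[[[0,0,0.1,0,0,0,220],[0,0,0.1,0,0,0,220],[0,0,0.1,0,0,0,220]]]'; python3 -c "
from h import *
b=snap('side','s14');snap('top','t14')
for t in('flask','ring','cover'):
  for d in bot.look_for('side',t)[:2]: print(t,d['score'],c2w('side',d['centre']).round(4))"
```

```text
clock: 20.55
tool_pos: [0.4927, 0.0157, 0.0886]
tool_rot: [0.951, 0.31, 0.001, 0.001]
contact_force: [1.4, -2.9, 9.9]
width: 0.253
flask 0.66 [0.4871 0.0397 0.0929]
ring 0.67 [0.4795 0.0362 0.0479]
cover 0.7 [0.5264 0.2949 0.023 ]
```

```bash
python3 -m jog '[[[0,0,0.1,0,0,0,220],[0,0,0.1,0,0,0,220],[0,0,0.1,0,0,0,220],[0,0,0.1,0,0,0,220]]]'
```

```text
clock: 21.2
tool_pos: [0.4929, 0.0156, 0.0884]
tool_rot: [0.951, 0.31, 0.002, 0.001]
contact_force: [-0.1, -3.6, 15.4]
width: 0.254
```

The force rose to 15.4 N with only 0.2 mm of further travel, so the ring is on its stop. I'm handing in now.

```bash
python3 -c "
from h import *
st();bot.sign_off()"
```

```text
{'clock': np.float64(21.2), 'tool_pos': array([0.4929, 0.0156, 0.0884]), 'tool_rot': array([0.9508, 0.3097, 0.0016, 0.0012]), 'contact_force': array([-0.0524, -3.5666, 15.3645]), 'width': np.float64(0.2541), 'joint_pos': array([ 9.2000e-03,  2.9030e-01,  1.9097e+00, -1.6000e-03,  9.3780e-01,
        9.5100e-01])}
[[ 0.808  0.589  0.004]
 [ 0.589 -0.808 -0.001]
 [ 0.002  0.003 -1.   ]]
the job is handed in; nothing more can be done
```

The cover is standing upright on the cork mat. The round flask is in the ring, pressed down to the stop and still held by the neck with a 60 N grip. I handed in at 21.2 s; no verdict is reported.

**Last checks**
- **Cover:** the picture after release shows it upright and well inside the mat. The network still found it on the mat at the end.
- **Flask:** while it hung over the ring, the picture showed it upright and in line with the bore. I took no close-up after seating it.
- **Ring:** the arm went down about 22 mm after contact. In the last step the upward force on the tool rose from about 10 N to 15.4 N over 0.2 mm of travel, so the ring is on its stop. The load on the glass is roughly 17 N, well below the limit.
- **Sideways force:** about 3.6 N remained at the end; I did not find out why.

**Disagreements**
- **Fingertip height:** the pictures showed the fingertips about 25–30 mm higher than the reported TCP. My first try to grip the knob therefore closed on air above it, without touching anything. I then worked from measured contact heights, which stayed consistent through the placing and the pressing.
- **Cameras:** the two cameras differed by about 5 mm in y, so I used values in between.
- **Bystanders:** I did not re-measure them individually at the end; the arm kept clear of them and no unexpected contact force was read.

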